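# Stopper the nut jars and face their labels

### The job

Get the nut jars ready for display: lift the clear cover of the stopper case, set a cork stopper upright and snug in the mouth of every jar on the stand, and turn each jar round in its seat (a fingertip on its rim rolls it) until its label faces straight out over the front, brass-edged side of the stand. Leave any spare stopper in the case and, at the end, let the sprung cover down gently until it is fully shut, without letting it snap; keep the jars standing in their seats and leave the other goods alone.

Things in the scene. Friction and masses are not known exactly. Their poses are not given: they have to be found in the camera images.
- jar_green: wide glass jar (pistachios, green emblem on the label), 0.9 kg, loose in a seat of the stand; may be absent. Origin: centre of underside, z up. Body 92 mm across (too wide to grip), 100 mm high; flat rim at the top from 72 mm (open mouth, 28 mm deep) to 89 mm across. A shut fingertip pressed lightly on the rim and moved round the axis turns the jar. Label on its own -x side
- jar_green_label (a point): centre of the paper label (57 mm wide, 44 mm high) of jar_green, on its side, 46 mm from the axis, 40 mm above its underside
- jar_brown: wide glass jar (hazelnuts, brown emblem on the label), 0.9 kg, loose in a seat of the stand; may be absent. Origin: centre of underside, z up. Body 92 mm across (too wide to grip), 100 mm high; flat rim at the top from 72 mm (open mouth, 28 mm deep) to 89 mm across. A shut fingertip pressed lightly on the rim and moved round the axis turns the jar. Label on its own -x side
- jar_brown_label (a point): centre of the paper label (57 mm wide, 44 mm high) of jar_brown, on its side, 46 mm from the axis, 40 mm above its underside
- jar_blue: wide glass jar (almonds, blue emblem on the label), 0.9 kg, loose in a seat of the stand; may be absent. Origin: centre of underside, z up. Body 92 mm across (too wide to grip), 100 mm high; flat rim at the top from 72 mm (open mouth, 28 mm deep) to 89 mm across. A shut fingertip pressed lightly on the rim and moved round the axis turns the jar. Label on its own -x side
- jar_blue_label (a point): centre of the paper label (57 mm wide, 44 mm high) of jar_blue, on its side, 46 mm from the axis, 40 mm above its underside
- stopper_a: one of three alike tapered cork stoppers, 90 g, in the case. Origin: centre of underside, z up. Cork 65 mm across at the bottom, 80 mm at the top, 30 mm high; on it an upright wooden knob 28 mm across, 30 to 64 mm above the origin, to grip. Any stopper fits any jar; pressed home lightly, its underside sits about 86 mm above the jar's underside
- stopper_b: one of three alike tapered cork stoppers, 90 g, in the case. Origin: centre of underside, z up. Cork 65 mm across at the bottom, 80 mm at the top, 30 mm high; on it an upright wooden knob 28 mm across, 30 to 64 mm above the origin, to grip. Any stopper fits any jar; pressed home lightly, its underside sits about 86 mm above the jar's underside
- stopper_c: one of three alike tapered cork stoppers, 90 g, in the case. Origin: centre of underside, z up. Cork 65 mm across at the bottom, 80 mm at the top, 30 mm high; on it an upright wooden knob 28 mm across, 30 to 64 mm above the origin, to grip. Any stopper fits any jar; pressed home lightly, its underside sits about 86 mm above the jar's underside
- stand: dark wooden board 122 x 366 x 18 mm, brass strip along its front (-x) edge, fixed; origin: centre of underside. Three black revolving seats (dishes 105 mm across with a low lip, floor 27 mm above the table) at y = +118, 0, -118 mm in its frame; each turns with its jar with a little drag (0.04 N m) and stays where left
- case: stopper case: wooden tray 108 x 294 mm (x, y), fixed; origin: centre of underside, front = -x. Floor 8 mm, front and side walls 34 mm high, back wall 80 mm, all 6 mm thick; the clear cover is hinged along the top of the back wall
- cover (a joint): clear hinged cover of the case, rad: 0 shut, 2.1 fully open (leaning back past upright; stays open by itself from about 1.95 on). 0.3 kg, and a light spring pulls it shut as well: let go below that it snaps shut. Skirts 45 mm deep at front and sides
- cover_knob (a point): middle of the dark round grip on the cover: a roller 19 mm thick and 28 mm long along the case's y, on a post 30 mm above the cover near its front edge, so 90 mm from the hinge axis along the cover and 34 mm off it; pinch it by its two ends (across the case's y) from above; it can pivot between the fingers. 115 mm above the table when shut
- cover_hinge (a point): point on the cover's hinge axis (along the case's y) at the middle of the back wall, 81 mm above the table
- tape: roll of brown tape, 93 mm in diameter, 48 mm high, loose bystander to be left alone; origin at the centre of its underside
- gift_box_brown: brown upright card box 46 x 52 x 150 mm, loose bystander to be left alone; origin at the centre of its underside
- gift_box_blue: blue upright card box 46 x 52 x 150 mm, loose bystander to be left alone; origin at the centre of its underside
- nougat_bar: wrapped nougat bar, 48 x 243 x 31 mm, loose bystander to be left alone; origin at the centre of its underside

How it is judged:
By the outcome, as a careful person would: the job done as asked, in the order asked, and still so for the second after the job is handed in, with the robot touching nothing.
Of jar_green, jar_brown, jar_blue only 2 to 3 are there at a start; the rules pass over those that are not, and their reading is None.
At some moment in a run one of stopper_a, stopper_b, stopper_c may be knocked a few centimetres aside while the robot is not near it.
It also fails if it takes over 210 s, if anything falls off the work surface, if the arm or the gripper's body presses on something with over 40 N, if the wrist force passes 120 N, or if a joint passes its speed limit or range.

### The arm

A 6-joint arm with a two-finger parallel gripper is mounted at the origin on a cart in front of the work surface, level with it; the furniture and walls round the work are solid. World frame = base frame: x ahead of the robot, y to its left, z up, the work surface at z = 0. Lengths are in mm, angles in rad, forces in N, time in s.
With the tool pointing down it reaches from about 300 to 775 mm from the base axis. Payload 14.6 kg.
Tool frame: the origin (TCP) lies midway between the tips of the shut fingers; the grasp point (between the pads) lies grasp_offset behind it (grasp_offset is the distance from the TCP to the grasp point, in mm); z points along the fingers, y is the line along which they close (so a half turn about z gives the same grasp; the last joint's range is limited). The gripper opens to 94 mm and grips with 3 to 60 N. Pads are 16 mm wide; open, the fingers measure 119 mm over their backs; the gripper's body (75 mm by 177 mm) begins 78 mm behind the grasp point.
Start: joints at [1.077, 0.3, 1.521, -0, 1.321, -0.067], TCP at [227.674, 500.653, 205.446] pointing down, gripper open.
Joint ranges: [-3.03, 3.03], [-0.79, 2.21], [0.23, 2.52], [-1.04, 4.18], [0, 3.07], [-2.55, 2.55]. Speed limits (rad/s): [2.22, 2.22, 2.57, 3.14, 3.14, 3.14].

### API

Orientations are given as [roll, pitch, yaw] about the fixed x, y, z axes, in that order (R = Rz(yaw) Ry(pitch) Rx(roll)).
In Python, from cell import * gives the robot as it stands. The module is installed in compiled form; this text tells all that it offers.
- The arm moves only by the shell command python3 -m jog 'ROWS' [FORCE]. ROWS is JSON, a list of rows, each a list of 3 entries, a list of its own where there are three numbers: the finger opening in mm, from 0 to 94, then the shift along the tool's x, y, z in units of 50 mm (1.0 is 50 mm), then the turn about the tool's z in units of 180 degrees (1.0 is 180 degrees). In form: [[fingers, [dx, dy, dz], twist], ...]. A call has 1 to 20 rows; each row shifts and turns the commanded pose from where the row before left it, along the tool's axes as they then stand; what a row does not reach is not made up. A row lasts 1/10 s, in which the tool goes at most 50 mm and 8.59 degrees, less where a joint would pass 70% of its speed; a pose out of reach is approached as far as the arm can. A call with a number of a shift or a turn outside -1 to 1 is refused whole. A call with a gripper value outside its range is refused whole. The fingers move at their own pace and stop on an object; FORCE is the grip in N (left out, the last holds). Time passes only in rows, so rows that do not move let the fingers close. It gives the time, the measured TCP pose, the force, the opening and the grip force at its end, in the units of the state.
- read_state(): the state, without advancing time (a new reading comes with each control period).
- camera(name): name is "scene" or "top"; returns the picture (480x640x3 uint8, red, green, blue); there is no depth.
- calibration(name): a dict with "mtx" (3x3 intrinsics, pixels), "distortion" ([k1, k2, p1, p2, k3] as OpenCV has them; the pictures are not rectified), "cam_to_world" (4x4, takes a point from camera to world coordinates). Camera axes: x right, y down, z forward; pixel columns grow to the right and rows downward; lengths in mm; the calibration is good to about 2 mm. A picture is of the moment at which its call begins. calibration takes no time and is no camera call.
- sign_off(): hands the job in; it is judged then, once.
Trained networks look in the newest picture that a camera, given by its name, has taken for a name from the list of things; names that differ only in an ending like _2 or _b are one class to them, and where a whole thing is asked for, a point or a joint stands for the part that bears it (a point fixed in the world has none). Each returns a list of dicts, best first, with "conf" (0 to 1); they miss things now and then, are a little off and sometimes report something else, mostly with a low value. They report only what shows in the picture. A call takes as long as a camera call.
- regions_of(camera, query): "pixels" (480x640 bool, what is visible of it) and "rect" ([centre column, centre row, width, height] in pixels, round what is visible of it).
The state is a dict: "clock": time; "joints": joint angles; "qd": joint speeds; "effort": joint torques, N m; "eef_pos": TCP position; "eef_rot": TCP orientation; "wrist_force": force on the tool from outside, world axes, zero at the start; "moment": the same for the moment, N m; "finger_gap": finger opening in mm; "finger_force": force on a finger pad.
Only numpy, scipy, OpenCV 4.12 (cv2) and the standard library are available. Lean on these libraries where they do the work, as an engineer would, in place of code of your own. Each camera call takes 0.05 s, during which the arm holds its last target. There are 200 camera calls.

## Working session

There is one attempt and no reset: what is moved stays moved. The work goes in short steps, Python scripts to look and compute and a shell command to move; the robot and the scene stay as the last step left them, time stands still between calls to the robot, and variables do not carry over. Pictures are saved under pics/ and viewed, at most 14 in all, crops included, and the job is handed in when it is done.

```bash
mkdir -p pics
cat > h.py <<'E'
from cell import *
import numpy as np, cv2
from scipy.spatial.transform import Rotation as R
def ray(cam,px):
    c=calibration(cam);K=np.array(c["mtx"],float);d=np.array(c["distortion"],float);T=np.array(c["cam_to_world"],float)
    u=cv2.undistortPoints(np.array(px,float).reshape(-1,1,2),K,d).reshape(-1,2)
    r=np.c_[u,np.ones(len(u))]@T[:3,:3].T
    return T[:3,3],r
def at_z(cam,px,z):
    o,r=ray(cam,px); return o+r*((z-o[2])/r[:,2])[:,None]
def proj(cam,P):
    c=calibration(cam);T=np.linalg.inv(np.array(c["cam_to_world"],float))
    rv,_=cv2.Rodrigues(T[:3,:3])
    return cv2.projectPoints(np.array(P,float).reshape(-1,1,3),rv,T[:3,3],np.array(c["mtx"],float),np.array(c["distortion"],float))[0].reshape(-1,2)
def snap(cam,name):
    im=camera(cam); cv2.imwrite(f"pics/{name}.png",im[:,:,::-1]); return im
E
python3 - <<'E'
from h import *
for c in("scene","top"):
    snap(c,c+"1")
    print(c,np.round(np.array(calibration(c)["cam_to_world"]),2).tolist())
    for q in["jar_green","jar_brown","jar_blue","stopper_a","stand","case","cover_knob","tape","gift_box_brown","gift_box_blue","nougat_bar","jar_green_label","jar_brown_label","jar_blue_label"]:
        for r in regions_of(c,q)[:3]:
            if r["conf"]>.3: print(q,round(r["conf"],2),np.round(r["rect"]).astype(int), np.round(at_z(c,[r["rect"][:2]],0)[0]).astype(int))
print(read_state())
E
```

```text
scene [[0.6, -0.44, 0.67, -313.62], [-0.8, -0.35, 0.49, -638.25], [0.02, -0.83, -0.56, 775.92], [0.0, 0.0, 0.0, 1.0]]
jar_green 0.56 [286 208  38  56] [722 222   0]
jar_brown 0.96 [330 224  40  57] [728  85   0]
jar_blue 0.63 [245 195  43  48] [703 353   0]
jar_blue 0.54 [406 332 165 126] [ 492 -274    0]
stand 0.75 [290 240 151  60] [607 116   0]
case 0.82 [403 331 169 126] [ 490 -268    0]
cover_knob 0.55 [403 326 165 113] [ 502 -261    0]
tape 0.83 [201 235  41  37] [488 300   0]
gift_box_brown 0.87 [404 242  33  71] [ 771 -108    0]
gift_box_blue 0.7 [433 250  40  73] [ 787 -180    0]
gift_box_blue 0.47 [404 332 170 127] [ 490 -270    0]
nougat_bar 0.67 [266 299  70  69] [398  10   0]
jar_green_label 0.68 [285 208  44  53] [716 221   0]
jar_brown_label 0.96 [329 224  40  58] [725  85   0]
jar_brown_label 0.44 [290 240 144  59] [607 116   0]
jar_brown_label 0.33 [247 195  40  52] [708 352   0]
jar_blue_label 0.7 [246 194  41  50] [709 356   0]
top [[0.01, -0.99, 0.11, 383.19], [-1.0, -0.01, 0.01, -46.37], [-0.01, -0.11, -0.99, 1397.5], [0.0, 0.0, 0.0, 1.0]]
jar_green 0.81 [256 201
[... 681 characters left out ...]
clock': 1.5, 'joints': array([ 1.07742118e+00,  2.99890839e-01,  1.52101582e+00,  7.24323668e-05,
        1.32067835e+00, -6.65716777e-02]), 'qd': array([-1.82075461e-03, -3.13769606e-07, -9.80896469e-04, -1.22349888e-03,
        6.72385931e-04, -1.09407041e-03]), 'effort': array([ 3.10196250e-03, -5.31657922e+01, -3.52910829e+01,  7.09757977e-02,
        2.12350348e-02, -3.11284907e-05]), 'eef_pos': array([227.64653383, 500.66651331, 205.44391201]), 'eef_rot': array([ 3.14158036e+00, -6.95146933e-05,  2.71477125e+00]), 'wrist_force': array([-1.21212067,  0.95464534,  0.46814505]), 'moment': array([-0.02230407,  0.04236111, -0.05349051]), 'finger_force': 0.0, 'finger_gap': 94.04111724482112}
```

View pics/scene1.png

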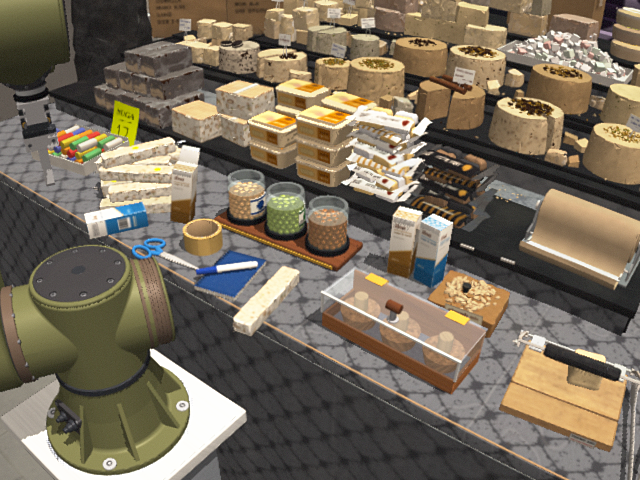

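View pics/top1.png

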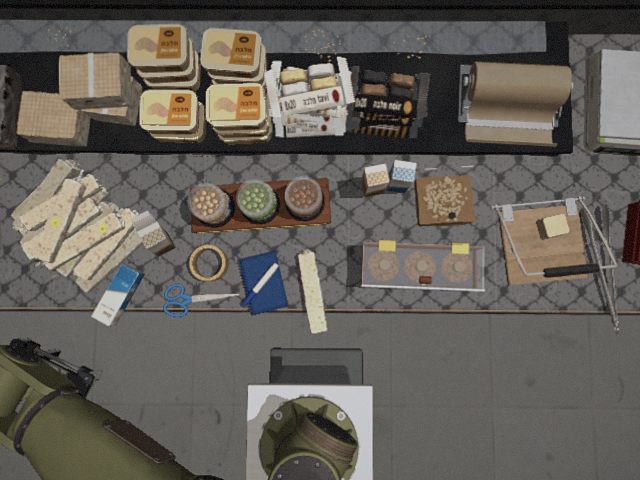

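The scene shows three jars on the stand (blue ~(247,195), green ~(285,210), brown ~(329,225)), with the blue label pointing right and the others turned away. The case is shut at about (400,330) with its dark roller at (393,306). I'll zoom in for details.

Run:
```python
from h import *
s=cv2.imread("pics/scene1.png");t=cv2.imread("pics/top1.png")
a=cv2.resize(s[160:280,205:375],(800,565),interpolation=cv2.INTER_CUBIC)
cv2.imwrite("pics/zj.png",a)
b=cv2.resize(t[170:240,180:340],(800,350)[:2],interpolation=cv2.INTER_CUBIC)
c=cv2.resize(t[235:300,350:495],(560,250),interpolation=cv2.INTER_CUBIC)
o=np.zeros((600,800,3),np.uint8);o[:350]=b;o[350:,:560]=c
cv2.imwrite("pics/zt.png",o)
cv2.imwrite("pics/zc.png",cv2.resize(s[260:390,310:495],(800,562),interpolation=cv2.INTER_CUBIC))
# masks of stand and case -> min area rect in world
for q,z in(("stand",18),("case",60)):
    for r in regions_of("top",q)[:1]:
        ys,xs=np.nonzero(r["pixels"]);w=at_z("top",np.c_[xs,ys],z)[:,:2].astype(np.float32)
        print(q,cv2.minAreaRect(w))
for q in["jar_green","jar_brown","jar_blue"]:
    r=regions_of("top",q)[0];print(q,at_z("top",[r["rect"][:2]],100)[0].round())
```

```text
stand ((614.1602172851562, 133.09036254882812), (129.7275390625, 368.9643859863281), 4.259669780731201)
case ((458.54681396484375, -281.6141052246094), (305.3408203125, 117.90603637695312), 88.1395263671875)
jar_green [611. 132. 100.]
jar_brown [621.  14. 100.]
jar_blue [599. 248. 100.]
```

View pics/zj.png

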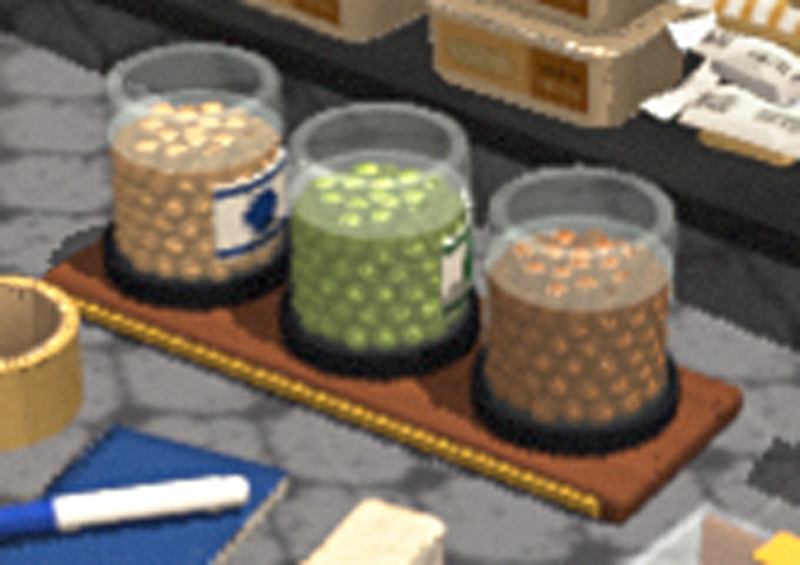

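View pics/zt.png

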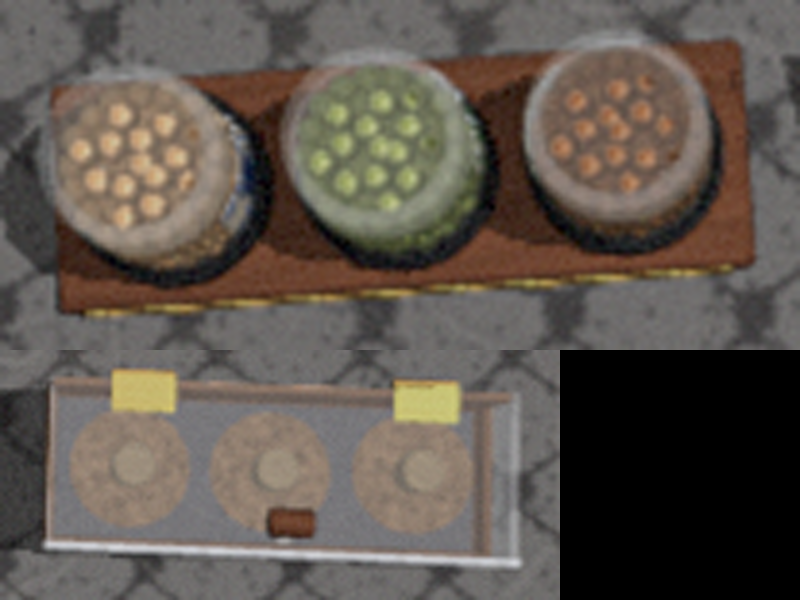

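View pics/zc.png

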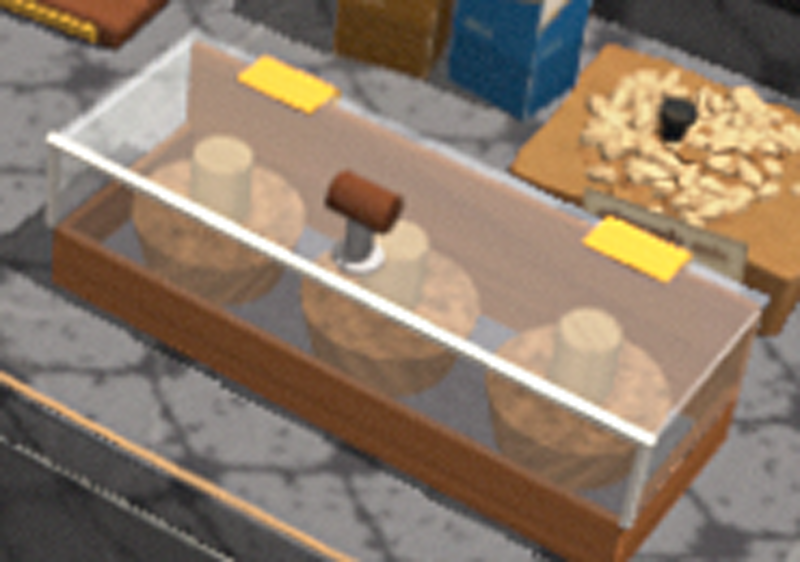

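The zooms show the roller at top (425.6,279.5) and scene (394.4,306.9). All three corks have their knobs visible. The blue label faces right and front, green is mostly turned away, and brown is hidden. Next I'll triangulate.

```bash
cat >> h.py <<'E'
def tri(pt,ps):
    o1,r1=ray("top",[pt]);o2,r2=ray("scene",[ps]);r1=r1[0]/np.linalg.norm(r1);r2=r2[0]/np.linalg.norm(r2)
    s=np.linalg.lstsq(np.c_[r1,-r2],o2-o1,rcond=None)[0]
    a,b=o1+s[0]*r1,o2+s[1]*r2
    return ((a+b)/2).round(1),np.linalg.norm(a-b).round(1)
def goto(x,y,z,yaw=None):
    "shift for current tool axes (before twist) and twist needed"
    s=read_state();M=R.from_euler("xyz",s["eef_rot"]).as_matrix();p=np.array(s["eef_pos"])
    psi=s["eef_rot"][2]
    d=M.T@(np.array([x,y,z])-p)/50
    tw=0 if yaw is None else -((yaw-psi+np.pi)%(2*np.pi)-np.pi)/np.pi
    q1=np.arctan2(y,x);yy=psi if yaw is None else yaw
    print("units",d.round(3),"twist units",round(tw,4),"q6 end",round((q1+np.pi/2-yy+np.pi)%(2*np.pi)-np.pi,2),"pos",p.round(1),"yaw",round(psi,3),"F",np.round(s["wrist_force"],1),"gap",round(s["finger_gap"],1),"t",round(s["clock"],1))
E
python3 - <<'E'
from h import *
import cell
print([n for n in dir(cell) if not n.startswith("__")], getattr(cell,"grasp_offset",None))
j=lambda u,v:(180+u/5,170+v/5); c=lambda u,v:(350+u/3.862,235+(v-350)/3.846)
zs=lambda u,v:(310+u/4.324,260+v/4.324); js=lambda u,v:(205+u/4.706,160+v/4.708)
print("roller",tri(c(292,522),zs(365,203)), at_z("top",[c(292,522)],115)[0].round(1))
for a,b in(((134,463),(223,150)),((278,468),(405,232)),((424,470),(592,325))):
    print("knob",tri(c(*a),zs(*b)),at_z("top",[c(*a)],72)[0].round(1))
B=at_z("top",[j(52,88),j(740,40),j(752,263),j(60,312)],18)[:,:2];m=B.mean(0)
print("board",B.round(1).tolist(),m.round(1));d=(B[0]+B[3]-B[1]-B[2]);yaw=np.arctan2(-d[0],d[1]);print("yaw",yaw)
for k in(118,0,-118): print("seat",(m+k*np.array([-np.sin(yaw),np.cos(yaw)])).round(1))
F=at_z("top",[c(45,545),c(520,563)],82)[:,:2];print("cover front",F.round(1),np.arctan2(*(F[0]-F[1])*[-1,1]))
Bk=at_z("top",[c(52,380),c(510,397)],82)[:,:2];print("back",Bk.round(1),np.arctan2(*(Bk[0]-Bk[1])*[-1,1]))
for n,p in(("blue",(195,75)),("green",(383,132)),("brown",(582,200))): print(n,at_z("scene",[js(*p)],127)[0].round(1))
for n,p in(("blue",(135,160)),("green",(368,132)),("brown",(617,125))): print(n,at_z("top",[j(*p)],127)[0].round(1))
E
```

```text
['Unreachable', 'calibration', 'camera', 'grasp_offset', 'read_state', 'regions_of', 'sign_off'] 18.8
roller (array([ 418.4, -279.1,  115. ]), np.float64(3.1)) [ 419.2 -280.4  115. ]
knob (array([ 457. , -186.3,   73.1]), np.float64(2.3)) [ 457.8 -187.4   72. ]
knob (array([ 455.1, -279.6,   74.8]), np.float64(0.8)) [ 455.1 -279.8   72. ]
knob (array([ 453.9, -372.2,   73.2]), np.float64(1.6)) [ 454.4 -373.2   72. ]
board [[659.9, 316.5], [687.4, -45.4], [569.0, -52.3], [541.3, 308.3]] [614.4 131.8]
yaw 0.07627208099987272
seat [605.4 249.4]
seat [614.4 131.8]
seat [623.4  14.1]
cover front [[ 404.5 -129.5]
 [ 395.1 -430. ]] -0.03128670428465574
back [[ 510.3 -134.2]
 [ 501.  -426.5]] -0.031836662109416776
blue [610.4 254.5 127. ]
green [623. 139. 127.]
brown [629.8  21.5 127. ]
blue [602.9 246.5 127. ]
green [617.2 134.2 127. ]
brown [621.3  13.8 127. ]
```

```bash
python3 -c "
from h import *
goto(425,-280,230,-0.0316)"
```

```text
units [-10.055 -12.579  -0.491] twist units 0.8742 q6 end 1.02 pos [227.7 500.7 205.5] yaw 2.715 F [-0.3 -0.4 -0.7] gap 94.2 t 1.8
```

```bash
python3 -m jog '[[60,[-0.5,-0.63,-0.03],0],[60,[-0.5,-0.63,-0.03],0],[60,[-0.5,-0.63,-0.03],0],[60,[-0.5,-0.63,-0.03],0],[60,[-0.5,-0.63,-0.03],0],[60,[-0.5,-0.63,-0.03],0],[60,[-0.5,-0.63,-0.03],0],[60,[-0.5,-0.63,-0.03],0],[60,[-0.5,-0.63,-0.03],0],[60,[-0.5,-0.63,-0.03],0],[60,[-0.5,-0.63,-0.03],0],[60,[-0.5,-0.63,-0.03],0],[60,[-0.5,-0.63,-0.03],0],[60,[-0.5,-0.63,-0.03],0],[60,[-0.5,-0.63,-0.03],0],[60,[-0.5,-0.63,-0.03],0],[60,[-0.5,-0.63,-0.03],0],[60,[-0.5,-0.63,-0.03],0],[60,[-0.5,-0.63,-0.03],0],[60,[-0.5,-0.63,-0.03],0]]' 20
python3 -m jog '[[60,[0,0,0],0.046],[60,[0,0,0],0.046],[60,[0,0,0],0.046],[60,[0,0,0],0.046],[60,[0,0,0],0.046],[60,[0,0,0],0.046],[60,[0,0,0],0.046],[60,[0,0,0],0.046],[60,[0,0,0],0.046],[60,[0,0,0],0.046],[60,[0,0,0],0.046],[60,[0,0,0],0.046],[60,[0,0,0],0.046],[60,[0,0,0],0.046],[60,[0,0,0],0.046],[60,[0,0,0],0.046],[60,[0,0,0],0.046],[60,[0,0,0],0.046],[60,[0,0,0],0.046],[60,[0,0,0],0]]'
python3 -c "
from h import *
goto(419,-280,96,-0.0316)"
```

```text
clock: 3.75
eef_pos: [422.1, -281.6, 235.5]
eef_rot: [-3.142, 0.0, 2.715]
wrist_force: [0.1, 0.4, 0.2]
finger_gap: 60.2
finger_force: 0.0
clock: 5.75
eef_pos: [422.0, -279.8, 235.5]
eef_rot: [3.142, -0.0, -0.033]
wrist_force: [0.5, 0.4, 0.1]
finger_gap: 60.0
finger_force: 0.0
units [-0.061  0.005  2.79 ] twist units -0.0006 q6 end 1.01 pos [ 422.  -279.8  235.5] yaw -0.033 F [0.5 0.4 0.1] gap 60.0 t 5.8
```

```bash
python3 -m jog '[[60,[-0.06,0,0.45],0],[60,[0,0,0.45],0],[60,[0,0,0.45],0],[60,[0,0,0.45],0],[60,[0,0,0.45],0],[60,[0,0,0.3],0],[60,[0,0,0.25],0],[60,[0,0,0],0],[20,[0,0,0],0],[20,[0,0,0],0],[20,[0,0,0],0],[20,[0,0,0],0],[20,[0,0,0],0],[20,[0,0,0],0],[20,[0,0,0],0]]' 25
python3 - <<'E'
from h import *
for c,w in(("top",(350,480,225,300)),("scene",(300,500,180,390))):
    s=snap(c,c+"2")
    cv2.imwrite(f"pics/{c}2z.png",cv2.resize(s[w[2]:w[3],w[0]:w[1],::-1],None,fx=3.5 if c=="top" else 2.6,fy=3.5 if c=="top" else 2.6))
E
```

```text
clock: 7.25
eef_pos: [419.2, -277.6, 95.8]
eef_rot: [-3.138, 0.0, -0.031]
wrist_force: [0.1, 18.7, 9.5]
finger_gap: 27.8
finger_force: 25.0
```

View pics/scene2z.png

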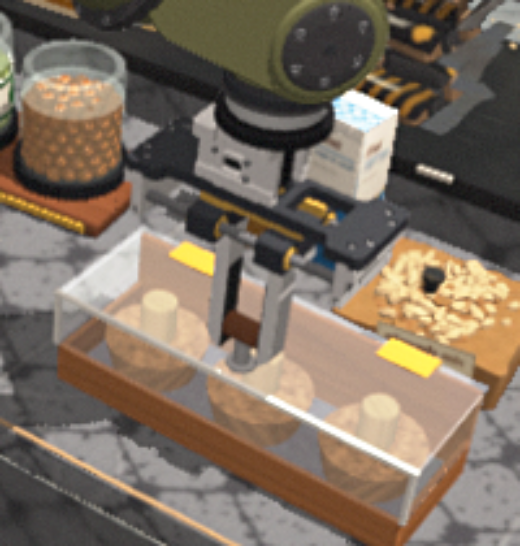

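The gripper holds the roller (27.8 mm gap), and the pull in y shows about 2.5 mm of offset. I'll correct that and follow the arc.

```bash
python3 -m jog '[[20,[0,-0.05,0],0],[20,[0.09,0,-0.18],0],[20,[0.09,0,-0.18],0],[20,[0.125,0,-0.157],0],[20,[0.125,0,-0.157],0],[20,[0.155,0,-0.128],0],[20,[0.155,0,-0.128],0],[20,[0.178,0,-0.092],0],[20,[0.178,0,-0.092],0],[20,[0.194,0,-0.053],0],[20,[0.194,0,-0.053],0],[20,[0,0,0],0]]'
```

```text
clock: 8.55
eef_pos: [494.0, -279.9, 156.7]
eef_rot: [3.141, 0.0, -0.031]
wrist_force: [-1.6, -6.2, -1.7]
finger_gap: 28.0
finger_force: 25.0
```

```bash
python3 -m jog '[[20,[0.2,0.01,-0.012],0],[20,[0.2,0.01,-0.012],0],[20,[0.2,0,0.03],0],[20,[0.2,0,0.03],0],[20,[0.188,0,0.07],0],[20,[0.188,0,0.07],0],[20,[0.169,0,0.108],0],[20,[0.169,0,0.108],0],[20,[0.143,0,0.14],0],[20,[0.143,0,0.14],0],[20,[0,0,0],0],[20,[0,0,0],0]]'
```

```text
clock: 9.75
eef_pos: [585.1, -283.0, 123.3]
eef_rot: [3.141, -0.003, -0.03]
wrist_force: [5.4, 3.4, 4.4]
finger_gap: 27.8
finger_force: 25.0
```

```bash
python3 -m jog '[[34,[0,0,0],0],[50,[0,0,0],0],[50,[0,0,0],0],[50,[0,0,0],0],[50,[0,0,-0.3],0],[50,[0,0,-0.5],0],[50,[0,0,-0.5],0],[50,[0,0,-0.5],0],[50,[-0.3,0,-0.5],0],[50,[-0.5,0,0],0],[50,[-0.5,0,0],0],[50,[-0.5,0,0],0],[50,[-0.5,0,0],0],[50,[0,0,0],0]]'
python3 - <<'E'
from h import *
s=snap("scene","scene3");t=snap("top","top3")
o=np.zeros((560,800,3),np.uint8)
o[:420,:]=cv2.resize(s[190:400,200:600],(800,420))[:,:,::-1]
cv2.imwrite("pics/s3.png",cv2.resize(s[180:390,290:510],(628,600))[:,:,::-1])
goto(457,-374,150,-0.0316)
for r in regions_of("top","stopper_a"): print(r["conf"],r["rect"],at_z("top",[r["rect"][:2]],38)[0].round(1))
E
```

```text
clock: 11.15
eef_pos: [466.6, -280.0, 239.7]
eef_rot: [3.14, -0.001, -0.032]
wrist_force: [0.1, -0.1, -0.7]
finger_gap: 49.9
finger_force: 0.0
units [-0.174  1.885  1.785] twist units 0.0 q6 end 0.92 pos [ 468.5 -280.   239.2] yaw -0.032 F [0.7 0.  0.1] gap 50.1 t 11.2
0.71 [383.1, 265.9, 33.1, 30.9] [ 455.8 -186.9   38. ]
0.62 [457.0, 275.8, 29.2, 16.6] [ 431.8 -374.    38. ]
```

View pics/s3.png

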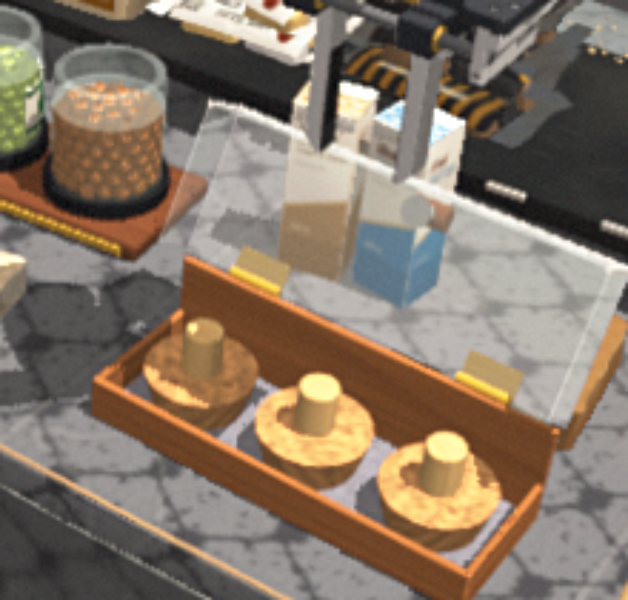

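Cover stays open on its own and all three stoppers are unmoved. While the arm is clear, I'll fit jar positions and label angles.

```bash
cat >> h.py <<'E'
from scipy.optimize import minimize
A=np.linspace(0,2*np.pi,60)
SEAT=dict(blue=(605.4,249.4),green=(614.4,131.8),brown=(623.4,14.1))
def jarfit(n,masks):
    def cost(p):
        c=0
        for cam,m in masks.items():
            P=np.vstack([np.c_[p[0]+r*np.cos(A),p[1]+r*np.sin(A),0*A+z] for r,z in((46,31),(46,120),(44.5,127))])
            h=cv2.convexHull((proj(cam,P)*16).round().astype(np.int32));k=np.zeros((480,640),np.uint8)
            cv2.fillConvexPoly(k,h,1,cv2.LINE_AA,4);k=k>0
            c-=(k&m).sum()/(k|m).sum()
        return c
    r=minimize(cost,SEAT[n],method="Nelder-Mead",options=dict(initial_simplex=np.array([SEAT[n]]*3)+[[0,0],[6,0],[0,6]],xatol=.2))
    return r.x.round(1),round(-r.fun,3)
def label_ang(cam,px,c,rad=46):
    o,r=ray(cam,[px]);r=r[0];d=o[:2]-c;a=r[:2]@r[:2];b=d@r[:2];k=d@d-rad**2
    D=b*b-a*k
    if D<0:return None
    q=o+r*(-b-np.sqrt(D))/a
    return np.degrees(np.arctan2(q[1]-c[1],q[0]-c[0])).round(1)%360,q[2].round(1)
E
python3 - <<'E'
from h import *
js=lambda u,v:(205+u/4.706,160+v/4.708)
camera("top");camera("scene")
for n in SEAT:
    M={}
    for c in("top","scene"):
        r=regions_of(c,"jar_"+n)
        if r: M[c]=r[0]["pixels"].astype(bool)
    for S in(["top"],["scene"],["top","scene"]):
        if all(k in M for k in S): print(n,S,*jarfit(n,{k:M[k] for k in S}))
for k in(262,250,213,288): print("blue",k,label_ang("scene",js(k,212),np.array([605,249])))
for k in(442,466): print("green",k,label_ang("scene",js(k,262),np.array([615,133])))
E
```

```text
blue ['top'] [608.5 251.6] 0.938
blue ['scene'] [607.5 257.2] 0.91
blue ['top', 'scene'] [607.  252.5] 1.836
green ['top'] [616.7 134.2] 0.971
green ['scene'] [614.4 131.8] -0.0
green ['top', 'scene'] [616.7 134.2] 0.971
brown ['top'] [624.8  16.3] 0.95
blue 262 (np.float64(266.2), np.float64(67.6))
blue 250 (np.float64(256.4), np.float64(70.6))
blue 213 (np.float64(231.0), np.float64(75.5))
blue 288 (np.float64(303.6), np.float64(52.2))
green 442 (np.float64(259.0), np.float64(78.6))
green 466 (np.float64(284.2), np.float64(69.1))
```

```bash
python3 -c "
from h import *
goto(457.5,-187,150,0.23)"
```

```text
units [-0.275 -1.846  1.754] twist units -0.083 q6 end 0.95 pos [ 468.4 -279.7  237.7] yaw -0.031 F [-1.1 -0.1 -0.8] gap 50.0 t 11.7
```

```bash
python3 -m jog '[[50,[-0.07,-0.46,0.2],0],[50,[-0.07,-0.46,0.3],0],[50,[-0.07,-0.46,0.3],0],[50,[-0.065,-0.466,0.3],0],[50,[0,0,0.5],-0.0415],[50,[0,0,0.5],-0.0415],[50,[0,0,0.5],0],[50,[0,0,0.5],0],[50,[0,0,0.4],0],[50,[0,0,0.25],0],[50,[0,0,0.14],0],[50,[0,0,0],0],[20,[0,0,0],0],[20,[0,0,0],0],[20,[0,0,0],0],[20,[0,0,0],0],[20,[0,0,0],0],[20,[0,0,0],0]]' 20
python3 -c "
from h import *
goto(457.5,-187,43)"
```

```text
clock: 13.5
eef_pos: [457.6, -187.2, 43.9]
eef_rot: [3.141, -0.001, 0.23]
wrist_force: [-2.1, 1.1, 6.9]
finger_gap: 27.5
finger_force: 20.0
units [-0.002 -0.004  0.018] twist units 0 q6 end 0.95 pos [ 457.6 -187.2   43.9] yaw 0.23 F [-2.1  1.1  6.9] gap 27.5 t 13.5
```

```bash
python3 -m jog '[[20,[0,0,-0.3],0],[20,[0,0,-0.5],0],[20,[0,0,-0.6],0],[20,[0,0,-0.6],0],[20,[0,0,-0.6],0],[20,[0,0,-0.5],0],[20,[0.1,-0.4,-0.12],0],[20,[0.12,-0.5,0],0],[20,[0.12,-0.5,0],0],[20,[0.12,-0.55,0],0],[20,[0.45,-0.15,0],0],[20,[0.5,-0.17,0],0],[20,[0.5,-0.17,0],0],[20,[0.5,-0.17,0],0],[20,[0.5,-0.17,0],0],[20,[0.5,-0.17,0],0],[20,[0.45,-0.15,0],0],[20,[0.32,-0.09,0],0],[20,[0,0,0],0],[20,[0,0,0],0]]'
python3 - <<'E'
from h import *
goto(624.5,15.5,150)
for c in("top","scene"):
    im=snap(c,c+"4")
    r=regions_of(c,"stopper_a")
    for k in r: print(c,k["conf"],np.round(k["rect"]))
    p=proj(c,[[624.5,15.5,127]])[0].astype(int);print(p)
    x,y=max(p[0]-50,0),max(p[1]-60,0)
    cv2.imwrite(f"pics/{c}4z.png",cv2.resize(im[y:y+110,x:x+100,::-1],(400,440),interpolation=cv2.INTER_CUBIC))
a=cv2.imread("pics/top4z.png");b=cv2.imread("pics/scene4z.png");cv2.imwrite("pics/z4.png",np.hstack([a,b]))
E
```

```text
clock: 15.5
eef_pos: [624.1, 15.7, 203.9]
eef_rot: [-3.141, 0.001, 0.23]
wrist_force: [0.1, -0.5, -1.0]
finger_gap: 27.5
finger_force: 20.0
units [0.008 0.006 1.078] twist units 0 q6 end 1.37 pos [624.1  15.7 203.9] yaw 0.23 F [ 0.1 -0.5 -1. ] gap 27.5 t 15.5
top 0.72 [456. 267.  32.  28.]
top 0.71 [420. 267.  28.  34.]
[302 193]
scene 0.98 [401. 334.  42.  39.]
scene 0.97 [444. 352.  47.  39.]
scene 0.67 [328. 178.  35.  37.]
scene 0.32 [286. 211.  44.  52.]
[329 204]
```

View pics/z4.png

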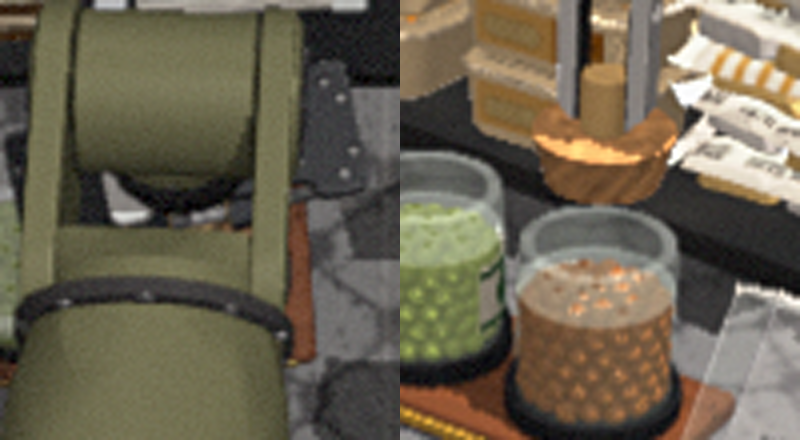

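The cork hangs centred over the brown jar's mouth, to within about 2 mm. Lowering it now.

```bash
python3 -m jog '[[20,[0,0,0.3],0],[20,[0,0,0.3],0],[20,[0,0,0.2],0],[20,[0,0,0.1],0],[20,[0,0,0.06],0],[20,[0,0,0.04],0],[20,[0,0,0],0]]'
```

```text
clock: 16.4
eef_pos: [624.6, 15.8, 154.5]
eef_rot: [3.142, -0.0, 0.23]
wrist_force: [0.1, 0.0, -1.2]
finger_gap: 27.4
finger_force: 20.0
```

```bash
python3 -m jog '[[20,[0,0,0.03],0],[20,[0,0,0.03],0],[20,[0,0,0.03],0],[20,[0,0,0],0]]'
```

```text
clock: 16.8
eef_pos: [624.5, 16.2, 149.9]
eef_rot: [-3.141, -0.0, 0.23]
wrist_force: [-0.6, 2.1, -0.3]
finger_gap: 27.5
finger_force: 20.0
```

```bash
python3 -m jog '[[20,[0,0,0.03],0],[20,[0,0,0.02],0],[20,[0,0,0],0]]'
```

```text
clock: 17.1
eef_pos: [624.6, 16.1, 147.8]
eef_rot: [-3.141, -0.001, 0.23]
wrist_force: [-2.7, 4.0, 4.4]
finger_gap: 27.5
finger_force: 20.0
```

```bash
python3 -m jog '[[20,[0,0,0.02],0],[20,[0,0,0.02],0],[20,[0,0,0],0]]'
```

```text
clock: 17.4
eef_pos: [625.0, 16.2, 147.2]
eef_rot: [3.141, -0.002, 0.23]
wrist_force: [-5.4, 4.4, 14.2]
finger_gap: 27.6
finger_force: 20.0
```

Seated at 14 N. Now I'll turn the jar by its cork.

```bash
python3 -m jog '[[20,[-0.011,-0.013,0],0],[20,[0,0,0],-0.02],[20,[0,0,0],-0.04],[20,[0,0,0],-0.04],[20,[0,0,0],-0.04],[20,[0,0,0],-0.04],[20,[0,0,0],-0.04],[20,[0,0,0],-0.04],[20,[0,0,0],-0.04],[20,[0,0,0],-0.04],[20,[0,0,0],-0.04],[20,[0,0,0],-0.04],[20,[0,0,0],-0.04],[20,[0,0,0],-0.04],[20,[0,0,0],-0.04],[20,[0,0,0],-0.04],[20,[0,0,0],-0.04],[20,[0,0,0],-0.04],[20,[0,0,0],-0.02],[20,[0,0,0],0]]'
python3 - <<'E'
from h import *
print(read_state()["eef_pos"],read_state()["moment"])
s=snap("scene","scene5");cv2.imwrite("pics/s5.png",cv2.resize(s[150:280,225:385,::-1],(720,585),interpolation=cv2.INTER_CUBIC))
for k in regions_of("scene","stopper_a"): print(k["conf"],np.round(k["rect"]))
E
```

```text
clock: 19.4
eef_pos: [624.1, 16.5, 147.3]
eef_rot: [3.14, 0.001, 2.369]
wrist_force: [-7.8, 3.2, 15.8]
finger_gap: 27.7
finger_force: 20.0
[624.10467502  16.49887619 147.26573042] [0.65422813 1.5886549  0.06255767]
0.96 [444. 352.  42.  41.]
0.82 [327. 199.  35.  32.]
0.66 [399. 333.  43.  38.]
```

View pics/s5.png

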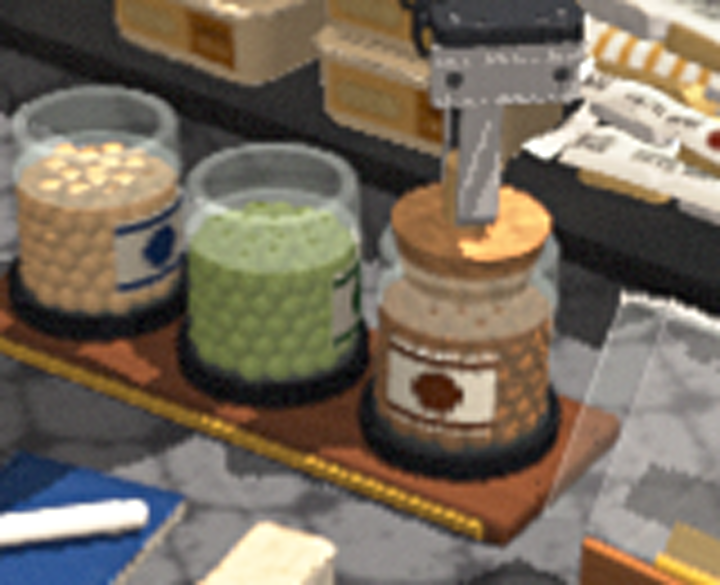

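The cork is seated and the jar turned with it. The brown label is now in view, with its emblem at about (322,237).

Run:
```python
from h import *
z=lambda u,v:(225+u/4.5,150+v/4.5)
for u,v in((437,392),(387,375),(497,395),(442,383)): print(label_ang("scene",z(u,v),np.array([624.3,16.3])))
# automatic: model label projection vs dark emblem colour
im=cv2.imread("pics/scene5.png")[:,:,::-1].astype(int)
hull=proj("scene",[[624.3-46,16.3,67]])[0];print("front pt px",hull)
for t in(184.4,190,195,200,205):
    t=np.radians(t);print(np.degrees(t).round(),proj("scene",[[624.3+46*np.cos(t),16.3+46*np.sin(t),67]])[0].round(1))
sub=im[225:250,305:345];m=(sub[...,0]<130)&(sub[...,0]-sub[...,2]>30)&(sub[...,1]<70)
ys,xs=np.nonzero(m);print(len(xs),xs.mean()+305,ys.mean()+225)
```

```text
(np.float64(198.7), np.float64(67.0))
(np.float64(158.2), np.float64(63.9))
(np.float64(236.6), np.float64(65.7))
(np.float64(201.7), np.float64(72.8))
front pt px [316.1770097  235.33959627]
184.0 [317.5 235.8]
190.0 [319.2 236.4]
195.0 [320.9 236.9]
200.0 [322.6 237.2]
205.0 [324.3 237.5]
156 317.52564102564105 236.44230769230768
```

```bash
cat >> h.py <<'E'
def labfit(cam,c,save=None,col=None):
    im=camera(cam)
    T=np.arange(90,300,1.0);Z=np.arange(46,90,1.0);t,z=np.meshgrid(np.radians(T),Z)
    p=proj(cam,np.c_[(c[0]+46*np.cos(t)).ravel(),(c[1]+46*np.sin(t)).ravel(),z.ravel()]).astype(np.float32).reshape(*t.shape,2)
    u=cv2.remap(im,p[...,0],p[...,1],cv2.INTER_LINEAR)[::-1]
    if save: cv2.imwrite(save,cv2.resize(u[:,:,::-1],None,fx=3,fy=4))
    w=u.astype(float);wh=w.min(2)   # blue channel/min is high on paper
    g=np.r_[wh[7:13],wh[31:37]].mean(0)
    best=[]
    o=np.array(calibration(cam)["cam_to_world"])[:2,3]-c;view=np.degrees(np.arctan2(o[1],o[0]))%360
    vis=np.abs(T-view)<75
    for a in np.arange(130,290,.5):
        i=vis&(np.abs(T-a)<35.5);j=vis&(np.abs(T-a)>38)&(np.abs(T-a)<60)
        if i.sum()>30 and j.sum()>5: best.append((g[i].mean()-g[j].mean(),a))
    b=max(best);e=wh[18:26].mean(0);i=np.abs(T-b[1])<15
    em=(np.clip(g[i].mean()-e[i],0,None)*T[i]).sum()/np.clip(g[i].mean()-e[i],0,None).sum()
    print(cam,"window",b[1],"contrast",round(b[0]),"emblem",em.round(1)); return b[1],em
E
python3 -c "
from h import *
for n,c in(('brown',(624.3,16.3)),('blue',(606.5,251)),('green',(616,133.5))): print(n);labfit('scene',np.array(c))"
```

```text
brown
scene window 197.0 contrast 65 emblem 196.9
blue
scene window 221.0 contrast 19 emblem 217.4
green
scene window 289.5 contrast 15 emblem 281.9
```

```bash
python3 -m jog '[[20,[0,0,0],0.02],[20,[0,0,0],0.035],[20,[0,0,0],0.02],[20,[0,0,0],0],[20,[0,0,0],0]]'
python3 -c "
from h import *
labfit('scene',np.array((624.3,16.3)),'pics/u.png')"
```

```text
clock: 20.15
eef_pos: [624.1, 16.5, 147.2]
eef_rot: [3.14, 0.001, 2.13]
wrist_force: [-7.6, 2.8, 16.2]
finger_gap: 27.4
finger_force: 20.0
scene window 183.0 contrast 47 emblem 182.7
```

```bash
python3 -m jog '[[20,[0,0,-0.02],-0.006],[20,[0,0,0],0],[35,[0,0,0],0],[50,[0,0,0],0],[50,[0,0,0],0],[50,[0,0,-0.1],0],[50,[0,0,-0.3],0],[50,[0,0,-0.4],-0.039],[50,[0,0,-0.4],-0.039],[50,[0,0,0],-0.039],[50,[0,0,0],-0.039],[50,[0,0,0],-0.039],[50,[0,0,0],-0.039],[50,[0,0,0],-0.039],[50,[0,0,0],-0.039],[50,[0.5,0,0],0],[50,[0.8,0,0],0],[50,[0.8,0,0],0],[50,[0.8,0,0],0],[50,[0.4,-0.4,0],0]]'
python3 -m jog '[[50,[0,-0.8,0],0],[50,[0,-0.9,0],0],[50,[0,-0.9,0],0],[50,[0,-0.7,0],0],[50,[0,-0.3,0],0],[50,[0,0,0],0]]'
python3 - <<'E'
from h import *
labfit('scene',np.array((624.3,16.3)))
for c in("scene","top"):
    im=snap(c,c+"6")
    for k in regions_of(c,"stopper_a"): print(c,round(k["conf"],2),np.round(k["rect"]),at_z(c,[k["rect"][:2]],40)[0].round(1))
goto(455,-280,43,3.11)
s=cv2.imread("pics/scene6.png");t=cv2.imread("pics/top6.png")
cv2.imwrite("pics/z6.png",np.hstack([cv2.resize(s[180:390,280:500],(400,382)),cv2.resize(t[170:310,290:500],(400,382)) if False else cv2.resize(t[165:305,290:437],(400,382))]))
E
```

```text
clock: 22.2
eef_pos: [456.6, -0.6, 207.7]
eef_rot: [3.142, 0.002, 3.131]
wrist_force: [0.8, -0.6, -0.2]
finger_gap: 50.0
finger_force: 0.0
clock: 22.8
eef_pos: [456.5, -182.8, 207.0]
eef_rot: [-3.141, 0.001, 3.127]
wrist_force: [-0.5, 0.4, 0.1]
finger_gap: 49.8
finger_force: 0.0
scene window 184.0 contrast 41 emblem 183.5
scene 0.97 [443. 351.  43.  40.] [ 446.6 -373.7   40. ]
scene 0.76 [326. 198.  32.  27.] [772.  129.6  40. ]
scene 0.73 [401. 333.  47.  38.] [ 441.7 -286.    40. ]
top 0.95 [301. 192.  30.  32.] [645.9  24.9  40. ]
top 0.72 [456. 267.  33.  32.] [ 455.  -370.5   40. ]
units [ 0.014 -1.991  3.272] twist units 0.0067 q6 end -2.09 pos [ 456.7 -180.4  206.6] yaw 3.131 F [-0.2  0.   0.7] gap 50.1 t 23.1
```

View pics/z6.png

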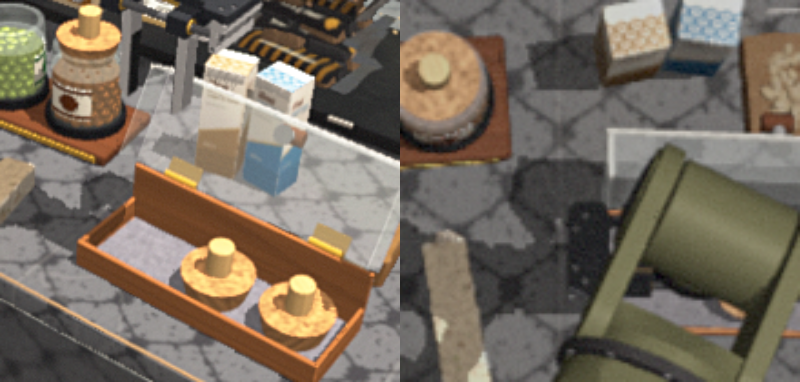

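The brown jar is corked with its label at 184°. The remaining two stoppers haven't moved. Now the middle one.

```bash
python3 -m jog '[[50,[0,-0.6,0.2],0.007],[50,[0.03,-0.6,0.3],0],[50,[0,-0.5,0.3],0],[50,[0,-0.29,0.3],0],[50,[0,0,0.5],0],[50,[0,0,0.5],0],[50,[0,0,0.5],0],[50,[0,0,0.4],0],[50,[0,0,0.2],0],[50,[0,0,0.05],0],[50,[0,0,0],0],[20,[0,0,0],0],[20,[0,0,0],0],[20,[0,0,0],0],[20,[0,0,0],0],[20,[0,0,0],0],[20,[0,0,0],0]]' 20
python3 -c "
from h import *
goto(616,133.5,203)"
```

```text
clock: 24.75
eef_pos: [452.4, -281.2, 44.4]
eef_rot: [-3.141, 0.001, 3.107]
wrist_force: [-1.2, 1.2, 6.6]
finger_gap: 27.7
finger_force: 20.0
units [-2.989  8.399 -3.173] twist units 0 q6 end -1.32 pos [ 452.4 -281.2   44.4] yaw 3.107 F [-1.2  1.2  6.6] gap 27.7 t 24.8
```

```bash
python3 -m jog '[[20,[0,0,-0.3],0],[20,[0,0,-0.5],0],[20,[0,0,-0.6],0],[20,[0,0,-0.6],0],[20,[0,0,-0.6],0],[20,[0,0.2,-0.5],0],[20,[0,0.5,-0.2],0],[20,[0,0.7,0],0],[20,[0,0.8,0],0],[20,[0,0.8,0],0],[20,[0,0.8,0],0],[20,[0,0.8,0],0],[20,[0,0.8,0],0],[20,[0,0.8,0],0],[20,[-0.2,0.8,0],0],[20,[-0.4,0.6,0],0],[20,[-0.6,0.4,0],0],[20,[-0.6,0.3,0],0],[20,[-0.6,0.1,0],0],[20,[-0.5,0,0],0]]'
python3 -m jog '[[20,[-0.1,0,0],0],[20,[0,0,0],0]]'
python3 - <<'E'
from h import *
goto(616,133.5,159)
im=snap("scene","scene7")
for q in("stopper_a","jar_green"):
    for k in regions_of("scene",q)[:3]: print(q,round(k["conf"],2),np.round(k["rect"],1))
print(proj("scene",[[616,133.5,127],[616,133.5,210-35]]).round(1))
cv2.imwrite("pics/z7.png",cv2.resize(im[140:260,235:345,::-1],(550,600),interpolation=cv2.INTER_CUBIC))
E
```

```text
clock: 26.75
eef_pos: [612.5, 134.6, 208.2]
eef_rot: [-3.141, -0.001, 3.109]
wrist_force: [-0.9, 0.2, -0.4]
finger_gap: 27.4
finger_force: 20.0
clock: 26.95
eef_pos: [616.4, 133.4, 208.0]
eef_rot: [-3.141, -0.001, 3.107]
wrist_force: [-0.7, 0.5, -0.7]
finger_gap: 27.7
finger_force: 20.0
units [0.008 0.002 0.98 ] twist units 0 q6 end -1.32 pos [616.4 133.4 208. ] yaw 3.107 F [-0.7  0.5 -0.7] gap 27.7 t 26.9
stopper_a 0.9 [327.  197.3  38.7  27.2]
stopper_a 0.77 [442.5 351.8  45.7  40.2]
stopper_a 0.65 [286.4 163.1  36.1  33.4]
jar_green 0.57 [285.9 208.1  36.5  53.7]
jar_green 0.42 [244.7 194.1  41.3  49.2]
[[286.3 189.8]
 [286.2 171.3]]
```

View pics/z7.png

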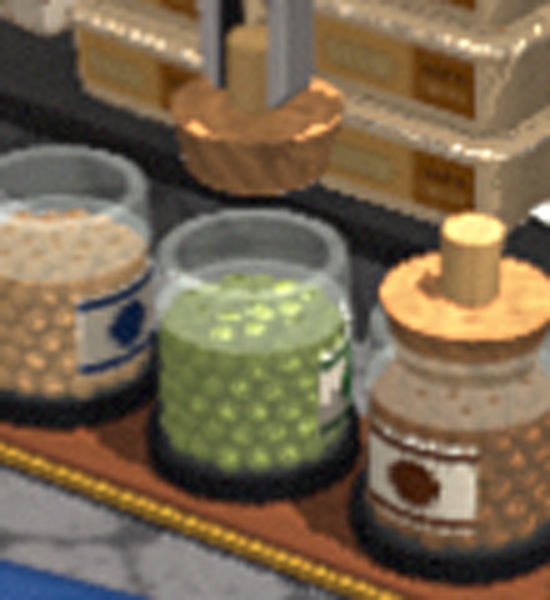

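The cork is centred over the green jar to within 1 px. Lowering it.

```bash
python3 -m jog '[[20,[0,0,0.3],0],[20,[0,0,0.3],0],[20,[0,0,0.25],0],[20,[0,0,0.12],0],[20,[0,0,0.06],0],[20,[0,0,0.04],0],[20,[0,0,0.04],0],[20,[0,0,0.03],0],[20,[0,0,0],0]]'
```

```text
clock: 28.0
eef_pos: [616.4, 133.7, 151.9]
eef_rot: [3.142, -0.0, 3.108]
wrist_force: [-3.9, 0.7, 0.6]
finger_gap: 27.3
finger_force: 20.0
```

```bash
python3 -m jog '[[20,[0,0,0.03],0],[20,[0,0,0.02],0],[20,[0,0,0],0]]'
```

```text
clock: 28.3
eef_pos: [616.5, 133.6, 149.4]
eef_rot: [3.142, 0.0, 3.107]
wrist_force: [-3.2, 0.6, 2.9]
finger_gap: 27.7
finger_force: 20.0
```

```bash
python3 -m jog '[[20,[0.03,0,0.02],0],[20,[0,0,0.02],0],[20,[0,0,0.02],0],[20,[0,0,0],0]]'
```

```text
clock: 28.7
eef_pos: [615.3, 133.9, 147.9]
eef_rot: [3.141, 0.002, 3.108]
wrist_force: [-6.7, 0.8, 13.2]
finger_gap: 27.5
finger_force: 20.0
```

```bash
python3 -m jog '[[20,[0.01,0,0],0.02],[20,[0,0,0],0.04],[20,[0,0,0],0.04],[20,[0,0,0],0.04],[20,[0,0,0],0.04],[20,[0,0,0],0.04],[20,[0,0,0],0.04],[20,[0,0,0],0.04],[20,[0,0,0],0.04],[20,[0,0,0],0.04],[20,[0,0,0],0.04],[20,[0,0,0],0.04],[20,[0,0,0],0.04],[20,[0,0,0],0.04],[20,[0,0,0],0.02],[20,[0,0,0],0],[20,[0,0,0],0]]'
python3 - <<'E'
from h import *
s=read_state();print(s["eef_pos"],s["moment"])
for c in((615,133.9),(616,133.5)): labfit('scene',np.array(c))
labfit('scene',np.array((624.3,16.3)))
E
```

```text
clock: 30.4
eef_pos: [614.9, 134.0, 147.6]
eef_rot: [3.14, -0.001, 1.348]
wrist_force: [-4.1, 2.4, 10.4]
finger_gap: 27.3
finger_force: 20.0
[614.91556343 134.00358246 147.55853899] [ 0.24627979  0.93857482 -0.00698288]
scene window 196.0 contrast 49 emblem 195.1
scene window 195.0 contrast 41 emblem 193.8
scene window 184.0 contrast 39 emblem 183.4
```

```bash
python3 -m jog '[[20,[0,0,0],0.02],[20,[0,0,0],0.025],[20,[0,0,0],0.016],[20,[0,0,0],0],[20,[0,0,0],0]]'
python3 -c "
from h import *
labfit('scene',np.array((615.3,133.8)))"
```

```text
clock: 31.05
eef_pos: [614.9, 133.9, 147.5]
eef_rot: [3.14, -0.001, 1.157]
wrist_force: [-3.3, 1.2, 11.0]
finger_gap: 27.6
finger_force: 20.0
scene window 184.0 contrast 34 emblem 183.4
```

```bash
python3 -m jog '[[20,[0,0,-0.02],0],[20,[0,0,0],0],[35,[0,0,0],0],[50,[0,0,0],0],[50,[0,0,0],0],[50,[0,0,-0.1],0],[50,[0,0,-0.3],0],[50,[0,0,-0.5],-0.0385],[50,[0,0,-0.5],-0.0385],[50,[0,0,0],-0.0385],[50,[0,0,0],-0.0385],[50,[0,0,0],-0.0385],[50,[0,0,0],-0.0385],[50,[0,0,0],-0.0385],[50,[0,0,0],-0.0385],[50,[0,0,0],-0.0385],[50,[0,0,0],-0.0385],[50,[0,0,0],-0.0385],[50,[0,0,0],-0.0385],[50,[0,0,0],-0.0385],[50,[0,0,0],-0.0385]]' 2>&1 | tail -3
python3 -c "
from h import *
goto(455,134,215,2.85)"
```

```text
$: bad value
units [-1.284 -2.926 -1.356] twist units -0.539 q6 end -0.99 pos [614.9 133.9 147.5] yaw 1.157 F [-3.6  2.7 10.6] gap 27.6 t 31.1
```

21 rows were one too many, so that call was refused. I'll trim it.

```bash
python3 -m jog '[[20,[0,0,-0.02],0],[35,[0,0,0],0],[50,[0,0,0],0],[50,[0,0,0],0],[50,[0,0,-0.1],0],[50,[0,0,-0.3],0],[50,[0,0,-0.5],-0.0385],[50,[0,0,-0.5],-0.0385],[50,[0,0,0],-0.0385],[50,[0,0,0],-0.0385],[50,[0,0,0],-0.0385],[50,[0,0,0],-0.0385],[50,[0,0,0],-0.0385],[50,[0,0,0],-0.0385],[50,[0,0,0],-0.0385],[50,[0,0,0],-0.0385],[50,[0,0,0],-0.0385],[50,[0,0,0],-0.0385],[50,[0,0,0],-0.0385],[50,[0,0,0],-0.0385]]'
python3 -m jog '[[50,[0.3,-0.1,0],0],[50,[0.6,-0.18,0],0],[50,[0.6,-0.18,0],0],[50,[0.6,-0.18,0],0],[50,[0.5,-0.3,0],0],[50,[0.2,-0.5,0],0],[50,[-0.1,-0.6,0],0],[50,[-0.2,-0.7,0],0],[50,[-0.24,-0.8,0],0],[50,[-0.24,-0.8,0],0],[50,[-0.24,-0.8,0],0],[50,[-0.24,-0.8,0],0],[50,[-0.24,-0.8,0],0],[50,[-0.24,-0.8,0],0],[50,[-0.2,-0.6,0],0],[50,[0,0,0],0]]'
python3 - <<'E'
from h import *
labfit('scene',np.array((615.3,133.8)))
goto(454,-373,43,2.85)
for c in("scene","top"):
    im=snap(c,c+"8")
    for k in regions_of(c,"stopper_a"): print(c,round(k["conf"],2),np.round(k["rect"]))
E
```

```text
clock: 33.1
eef_pos: [614.6, 133.7, 218.8]
eef_rot: [3.141, 0.001, 2.855]
wrist_force: [0.2, -0.7, 0.5]
finger_gap: 49.7
finger_force: 0.0
clock: 34.7
eef_pos: [456.0, -246.9, 218.2]
eef_rot: [-3.141, 0.001, 2.847]
wrist_force: [-0.1, 0.9, 0.9]
finger_gap: 50.4
finger_force: 0.0
scene window 184.0 contrast 37 emblem 183.5
units [-0.699 -2.459  3.504] twist units -0.0008 q6 end -1.97 pos [ 456.1 -245.1  218.2] yaw 2.847 F [-0.3  0.7 -0. ] gap 50.0 t 34.8
scene 0.94 [443. 353.  45.  40.]
scene 0.76 [327. 198.  35.  27.]
scene 0.72 [286. 184.  35.  27.]
top 0.58 [254. 196.  28.  33.]
```

Stopper 3 hasn't moved. Fetching it.

```bash
python3 -m jog '[[50,[-0.1,-0.4,0],0],[50,[-0.2,-0.7,0],0],[50,[-0.2,-0.7,0.2],0],[50,[-0.15,-0.5,0.2],0],[50,[-0.05,-0.16,0.3],0],[50,[0,0,0.5],0],[50,[0,0,0.5],0],[50,[0,0,0.5],0],[50,[0,0,0.5],0],[50,[0,0,0.4],0],[50,[0,0,0.3],0],[50,[0,0,0.1],0],[50,[0,0,0],0],[20,[0,0,0],0],[20,[0,0,0],0],[20,[0,0,0],0],[20,[0,0,0],0],[20,[0,0,0],0],[20,[0,0,0],0]]' 20
python3 -c "
from h import *
goto(455,-250,215);goto(606.5,251,215)"
```

```text
clock: 36.85
eef_pos: [454.6, -371.9, 43.0]
eef_rot: [-3.141, 0.001, 2.85]
wrist_force: [-1.1, 0.7, 6.3]
finger_gap: 27.5
finger_force: 20.0
units [ 0.69   2.335 -3.442] twist units 0 q6 end -1.78 pos [ 454.6 -371.9   43. ] yaw 2.85 F [-1.1  0.7  6.3] gap 27.5 t 36.9
units [ 0.671 12.803 -3.446] twist units 0 q6 end -0.89 pos [ 454.6 -371.9   43. ] yaw 2.85 F [-1.1  0.7  6.3] gap 27.5 t 36.9
```

```bash
python3 -m jog '[[20,[0,0,-0.25],0],[20,[0,0,-0.5],0],[20,[0,0,-0.6],0],[20,[0,0,-0.6],0],[20,[0,0,-0.6],0],[20,[0,0,-0.5],0],[20,[0.08,0.24,-0.4],0],[20,[0.15,0.5,0],0],[20,[0.2,0.7,0],0],[20,[0.24,0.8,0],0],[20,[0.24,0.8,0],0],[20,[0.24,0.8,0],0],[20,[0.24,0.8,0],0],[20,[0.24,0.8,0],0],[20,[0.24,0.8,0],0],[20,[0.24,0.8,0],0],[20,[0.24,0.8,0],0],[20,[0.24,0.8,0],0],[20,[0.24,0.8,0],0],[20,[0.24,0.8,0],0]]'
python3 -c "
from h import *
goto(606.5,251,208)"
```

```text
clock: 38.85
eef_pos: [454.1, 164.6, 215.6]
eef_rot: [3.141, 0.001, 2.85]
wrist_force: [1.3, 0.2, -0.8]
finger_gap: 27.6
finger_force: 20.0
units [-2.421  2.532  0.154] twist units 0 q6 end -0.89 pos [454.1 164.6 215.6] yaw 2.85 F [ 1.3  0.2 -0.8] gap 27.6 t 38.9
```

```bash
python3 -m jog '[[20,[0,0.6,0],0],[20,[-0.1,0.6,0],0],[20,[-0.3,0.5,0],0],[20,[-0.5,0.4,0],0],[20,[-0.6,0.3,0],0],[20,[-0.5,0.1,0],0],[20,[-0.3,0.03,0.1],0],[20,[-0.12,0,0.05],0],[20,[0,0,0],0],[20,[0,0,0],0]]'
python3 - <<'E'
from h import *
goto(606.5,251,159)
im=snap("scene","scene9");t=snap("top","top9")
M={}
for q in("stopper_a","jar_blue"):
    for k in regions_of("scene",q)[:3]:
        print(q,round(k["conf"],2),np.round(k["rect"],1))
print(proj("scene",[[606.5,251,127],[606.5,251,173]]).round(1))
cv2.imwrite("pics/z9.png",cv2.resize(im[130:250,195:305,::-1],(550,600),interpolation=cv2.INTER_CUBIC))
E
```

```text
clock: 39.85
eef_pos: [606.3, 249.3, 207.8]
eef_rot: [3.141, -0.0, 2.85]
wrist_force: [0.1, -0.7, -0.5]
finger_gap: 27.7
finger_force: 20.0
units [0.006 0.033 0.976] twist units 0 q6 end -0.89 pos [606.3 249.3 207.8] yaw 2.85 F [ 0.1 -0.7 -0.5] gap 27.7 t 39.9
stopper_a 0.97 [328.5 197.2  34.2  31.3]
stopper_a 0.59 [285.9 185.2  35.6  27. ]
stopper_a 0.57 [247.7 150.3  34.   32.8]
jar_blue 0.61 [245.4 195.2  40.6  51.8]
[[246.4 176.9]
 [245.6 159.7]]
```

View pics/z9.png

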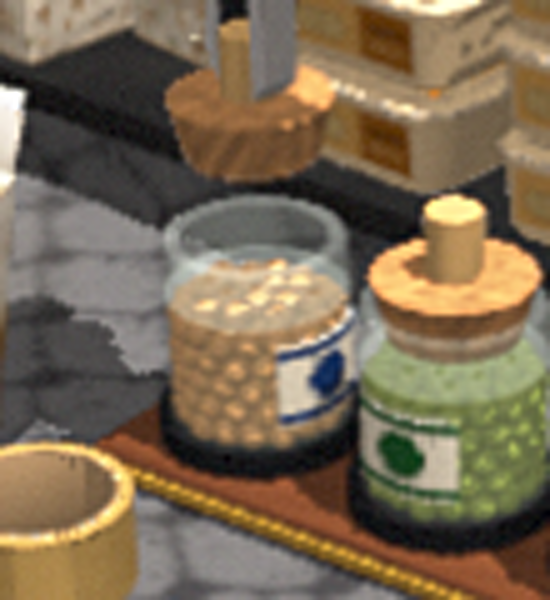

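The cork is within about 1 px of the blue jar's mouth. Lowering it.

```bash
python3 -m jog '[[20,[-0.02,0,0.3],0],[20,[0,0,0.3],0],[20,[0,0,0.25],0],[20,[0,0,0.12],0],[20,[0,0,0.06],0],[20,[0,0,0.04],0],[20,[0,0,0.04],0],[20,[0,0,0.03],0],[20,[0,0,0],0]]'
```

```text
clock: 40.95
eef_pos: [607.9, 249.2, 150.6]
eef_rot: [3.141, 0.0, 2.85]
wrist_force: [-1.1, 3.1, 1.1]
finger_gap: 27.2
finger_force: 20.0
```

```bash
python3 -m jog '[[20,[0,0,0.03],0],[20,[0,0,0.02],0],[20,[0,0,0],0]]'
```

```text
clock: 41.25
eef_pos: [607.8, 249.1, 147.9]
eef_rot: [3.141, 0.0, 2.85]
wrist_force: [-1.4, 4.6, 3.2]
finger_gap: 27.5
finger_force: 20.0
```

```bash
python3 -m jog '[[20,[0.006,0.02,0.02],0],[20,[0,0,0.02],0],[20,[0,0,0],0]]'
```

```text
clock: 41.55
eef_pos: [607.9, 250.4, 146.8]
eef_rot: [3.141, 0.001, 2.85]
wrist_force: [-3.9, 3.9, 9.4]
finger_gap: 27.3
finger_force: 20.0
```

Turn by −78° first, then measure.

```bash
python3 -m jog '[[20,[0,0,0.02],0],[20,[0,0,0],0.02],[20,[0,0,0],0.04],[20,[0,0,0],0.04],[20,[0,0,0],0.04],[20,[0,0,0],0.04],[20,[0,0,0],0.04],[20,[0,0,0],0.04],[20,[0,0,0],0.04],[20,[0,0,0],0.04],[20,[0,0,0],0.04],[20,[0,0,0],0.035],[20,[0,0,0],0.02],[20,[0,0,0],0],[20,[0,0,0],0]]'
python3 - <<'E'
from h import *
for c in((607.9,250.4),(606.5,251)): labfit('scene',np.array(c))
E
```

```text
clock: 43.05
eef_pos: [607.5, 249.7, 146.1]
eef_rot: [-3.141, 0.001, 1.483]
wrist_force: [-9.3, -1.5, 14.2]
finger_gap: 27.5
finger_force: 20.0
scene window 190.0 contrast 33 emblem 188.5
scene window 191.0 contrast 36 emblem 190.2
```

Another −5.5° → twist +0.03.

```bash
python3 -m jog '[[20,[0,0,0],0.015],[20,[0,0,0],0.015],[20,[0,0,0],0],[20,[0,0,0],0]]'
python3 -c "
from h import *
labfit('scene',np.array((607.5,250.2)))"
```

```text
clock: 43.55
eef_pos: [607.5, 249.6, 146.2]
eef_rot: [-3.141, 0.001, 1.389]
wrist_force: [-9.3, -1.9, 14.7]
finger_gap: 27.7
finger_force: 20.0
scene window 185.0 contrast 31 emblem 183.4
```

```bash
python3 -m jog '[[20,[0,0,-0.02],0],[35,[0,0,0],0],[50,[0,0,0],0],[50,[0,0,0],0],[50,[0,0,-0.1],0],[50,[0,0,-0.3],0],[50,[0,0,-0.5],0.0452],[50,[0,0,-0.5],0.0452],[50,[0,0,-0.5],0.0452],[50,[0,0,0],0.0452],[50,[0,0,0],0.0452],[50,[0,0,0],0.0452],[50,[0,0,0],0.0452],[50,[0,0,0],0.0452],[50,[0,0,0],0.0452],[50,[0,0,0],0.0452],[50,[0,0,0],0]]'
python3 -m jog '[[50,[0,0.4,0],0],[50,[0,0.7,0],0],[50,[0,0.8,0],0],[50,[0,0.8,0],0],[50,[0,0.8,0],0],[50,[0,0.8,0],0],[50,[0,0.8,0],0],[50,[0,0.8,0],0],[50,[0,0.8,0],0],[50,[0,0.8,0],0],[50,[0,0.8,0],0],[50,[0,0.8,0],0],[50,[-0.1,0.7,0],0],[50,[0,0.5,0],0],[50,[0,0.15,0],0],[50,[0,0,0],0]]'
python3 - <<'E'
from h import *
for n,c in(('brown',(624.3,16.3)),('green',(615.3,133.8)),('blue',(607.5,250.2))): print(n);labfit('scene',np.array(c))
goto(585.1,-283,123.3,-0.031)
a=snap("scene","scene10");b=snap("top","top10")
cv2.imwrite("pics/z10.png",np.hstack([cv2.resize(a[140:380,190:510,::-1],(480,360)),cv2.resize(b[160:300,180:305,::-1],(320,360))]))
E
```

```text
clock: 45.3
eef_pos: [608.0, 250.0, 242.1]
eef_rot: [-3.141, -0.001, -0.033]
wrist_force: [-1.1, -0.0, -0.0]
finger_gap: 49.9
finger_force: 0.0
clock: 46.9
eef_pos: [586.1, -273.0, 241.0]
eef_rot: [3.142, 0.0, -0.03]
wrist_force: [0.3, 0.4, 0.6]
finger_gap: 50.0
finger_force: 0.0
brown
scene window 183.0 contrast 38 emblem 182.9
green
scene window 184.0 contrast 37 emblem 183.4
blue
scene window 226.0 contrast 31 emblem 228.8
units [-0.028  0.241  2.357] twist units 0.0007 q6 end 1.15 pos [ 586.8 -271.   241.1] yaw -0.029 F [-0.4  0.5  0.3] gap 49.9 t 47.0
```

View pics/z10.png

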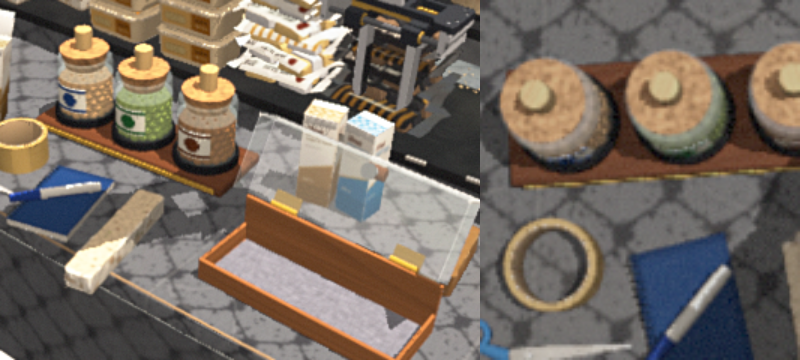

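All three jars are corked, and in the picture all the labels face the front. The blue reading of 226° looks like a misfit, so I'll check it by colour. Next I'll grip the roller.

```bash
python3 -m jog '[[50,[-0.03,0.24,0.3],0],[50,[0,0,0.5],0],[50,[0,0,0.5],0],[50,[0,0,0.5],0],[50,[0,0,0.35],0],[50,[0,0,0.2],0],[50,[0,0,0],0],[20,[0,0,0],0],[20,[0,0,0],0],[20,[0,0,0],0],[20,[0,0,0],0],[20,[0,0,0],0],[20,[0,0,0],0]]' 30
python3 - <<'E'
from h import *
im=camera("scene").astype(int)
s=im[185:225,225:265];m=(s[...,2]-s[...,0]>25)
ys,xs=np.nonzero(m);print(len(xs),xs.mean()+225,ys.mean()+185)
print(label_ang("scene",(xs.mean()+225,ys.mean()+185),np.array([607.5,250.2])))
labfit('scene',np.array((607.5,250.2)),"pics/u.png")
E
```

```text
clock: 48.45
eef_pos: [585.2, -283.0, 124.3]
eef_rot: [-3.14, -0.001, -0.03]
wrist_force: [-1.5, 7.2, 3.5]
finger_gap: 27.3
finger_force: 30.0
92 236.8586956521739 205.6195652173913
(np.float64(187.1), np.float64(69.1))
scene window 226.0 contrast 32 emblem 228.8
```

Blue reads 187° from its emblem, which is fine. The roller is gripped, so I'll close along the reverse arc, slowly.

```bash
python3 -m jog '[[20,[-0.0715,-0.01,-0.07],0],[20,[-0.0715,0,-0.07],0],[20,[-0.0715,0,-0.07],0],[20,[-0.0715,0,-0.07],0],[20,[-0.0845,0,-0.054],0],[20,[-0.0845,0,-0.054],0],[20,[-0.0845,0,-0.054],0],[20,[-0.0845,0,-0.054],0],[20,[-0.094,0,-0.035],0],[20,[-0.094,0,-0.035],0],[20,[-0.094,0,-0.035],0],[20,[-0.094,0,-0.035],0],[20,[-0.1,0,-0.015],0],[20,[-0.1,0,-0.015],0],[20,[-0.1,0,-0.015],0],[20,[-0.1,0,-0.015],0],[20,[-0.1,0,0.006],0],[20,[-0.1,0,0.006],0],[20,[-0.1,0,0.006],0],[20,[-0.1,0,0.006],0]]'
```

```text
clock: 50.55
eef_pos: [495.2, -280.1, 158.3]
eef_rot: [-3.141, -0.002, -0.031]
wrist_force: [1.3, 8.5, 5.4]
finger_gap: 27.7
finger_force: 30.0
```

```bash
python3 -m jog '[[20,[-0.097,-0.01,0.027],0],[20,[-0.097,0,0.027],0],[20,[-0.097,0,0.027],0],[20,[-0.097,0,0.027],0],[20,[-0.089,0,0.046],0],[20,[-0.089,0,0.046],0],[20,[-0.089,0,0.046],0],[20,[-0.089,0,0.046],0],[20,[-0.078,0,0.064],0],[20,[-0.078,0,0.064],0],[20,[-0.078,0,0.064],0],[20,[-0.078,0,0.064],0],[20,[-0.0625,0,0.079],0],[20,[-0.0625,0,0.079],0],[20,[-0.0625,0,0.079],0],[20,[-0.0625,0,0.079],0],[20,[-0.05,0,0.07],0],[20,[-0.04,0,0.07],0],[20,[-0.04,0,0.07],0],[20,[-0.03,0,0.07],0]]'
python3 -m jog '[[20,[-0.02,0,0.03],0],[20,[-0.02,0,0.03],0],[20,[0,0,0.02],0],[20,[0,0,0],0]]'
```

```text
clock: 52.55
eef_pos: [420.9, -277.6, 100.0]
eef_rot: [-3.141, 0.001, -0.031]
wrist_force: [-4.7, 5.6, 3.1]
finger_gap: 27.9
finger_force: 30.0
clock: 52.95
eef_pos: [418.9, -277.6, 95.9]
eef_rot: [-3.141, 0.001, -0.031]
wrist_force: [-3.8, 5.0, 3.0]
finger_gap: 27.4
finger_force: 30.0
```

```bash
python3 -m jog '[[20,[0,0,0.02],0],[20,[0,0,0.02],0],[20,[0,0,0],0]]'
```

```text
clock: 53.25
eef_pos: [418.3, -277.5, 93.8]
eef_rot: [-3.14, 0.003, -0.031]
wrist_force: [-8.9, 5.7, 3.5]
finger_gap: 27.7
finger_force: 30.0
```

Run:
```python
from h import *
a=snap("scene","scene11");b=snap("top","top11")
cv2.imwrite("pics/z11.png",np.hstack([cv2.resize(a[255:385,310:500,::-1],(500,342)),cv2.resize(b[225:300,350:460,::-1],(300,205+137))]))
```

```text
(no output)
```

View pics/z11.png

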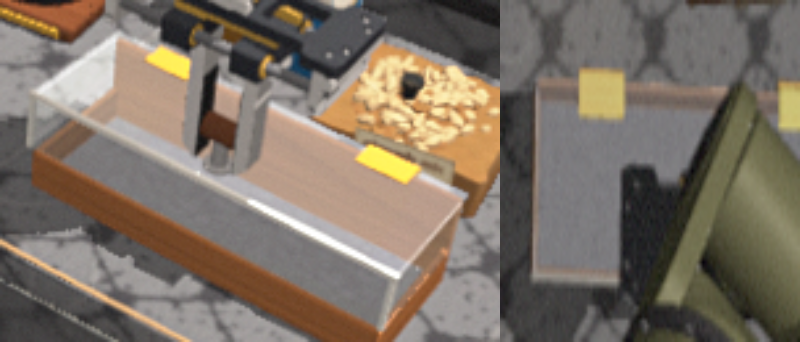

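The cover appears shut, with its front edge back where it started. I'll check the alignment against the first picture.

```bash
cat > cmp.py <<'E'
import cv2,sys,numpy as np
a=cv2.imread("pics/scene1.png",0);b=cv2.imread(f"pics/{sys.argv[1]}.png",0)
for n,(x,y,w,h) in dict(corner=(448,345,34,38),left=(316,278,30,30),ref=(445,385,30,30),mid=(424,340,24,22)).items():
    T=cv2.resize(a[y:y+h,x:x+w],None,fx=4,fy=4,interpolation=cv2.INTER_CUBIC);S=cv2.resize(b[y-8:y+h+8,x-8:x+w+8],None,fx=4,fy=4,interpolation=cv2.INTER_CUBIC)
    r=cv2.matchTemplate(S,T,cv2.TM_CCOEFF_NORMED);_,m,_,l=cv2.minMaxLoc(r);print(n,round(m,3),(np.array(l)/4-8))
E
python3 cmp.py scene11
python3 -m jog '[[20,[-0.015,0,0.02],0],[20,[0,0,0.02],0],[20,[0,0,0],0]]'
```

```text
corner 0.907 [ 0.5 -1.5]
left 0.835 [ 1.25 -1.75]
ref 0.996 [0. 0.]
mid 0.965 [ 2.5 -1. ]
clock: 53.65
eef_pos: [417.7, -277.5, 91.8]
eef_rot: [-3.14, 0.002, -0.031]
wrist_force: [-7.5, 6.1, 3.2]
finger_gap: 27.6
finger_force: 30.0
```

```bash
python3 -m jog '[[20,[-0.01,0,0.02],0],[20,[0,0,0.02],0],[20,[0,0,0],0]]'; python3 -c "
from h import *
snap('scene','scene12')"; python3 cmp.py scene12
```

```text
clock: 53.95
eef_pos: [417.2, -277.4, 89.9]
eef_rot: [-3.14, 0.002, -0.031]
wrist_force: [-7.9, 4.5, 3.6]
finger_gap: 27.8
finger_force: 30.0
corner 0.971 [0. 0.]
left 0.862 [ 0.25 -0.25]
ref 0.997 [0. 0.]
mid 0.973 [-0.25  0.  ]
```

Nearly home. One more small push until it makes contact.

```bash
python3 -m jog '[[20,[-0.01,0,0.02],0],[20,[0,0,0.02],0],[20,[0,0,0],0]]'; python3 -c "
from h import *
snap('scene','scene13')"; python3 cmp.py scene13
```

```text
clock: 54.3
eef_pos: [417.4, -277.5, 89.7]
eef_rot: [-3.141, 0.0, -0.031]
wrist_force: [-12.6, 11.1, 25.0]
finger_gap: 27.5
finger_force: 30.0
corner 0.97 [0. 0.]
left 0.863 [ 0.25 -0.25]
ref 0.996 [0. 0.]
mid 0.972 [-0.25  0.  ]
```

Firm contact at 25 N, so it's fully shut. Relax, release and retreat.

```bash
python3 -m jog '[[20,[0.01,-0.01,-0.03],0],[20,[0,0,0],0],[34,[0,0,0],0],[50,[0,0,0],0],[50,[0,0,0],0],[50,[0,0,0],0],[50,[0,0,-0.2],0],[50,[0,0,-0.4],0],[50,[0,0,-0.5],0],[50,[0,0,-0.5],0],[50,[0,0,-0.5],0],[50,[0,0,-0.4],0],[50,[0,0,0],0]]'
python3 - <<'E'
from h import *
snap('scene','scene14');snap('top','top14')
for n,c in(('brown',(624.3,16.3)),('green',(615.3,133.8)),('blue',(607.5,250.2))): print(n);labfit('scene',np.array(c))
for k in regions_of("scene","stopper_a"): print(round(k["conf"],2),np.round(k["rect"]))
a=cv2.imread("pics/top1.png",0).astype(int);b=cv2.imread("pics/top14.png",0).astype(int)
for q in("tape","gift_box_brown","gift_box_blue","nougat_bar"):
    r=regions_of("scene",q);print(q,[np.round(k["rect"]) for k in r[:1]])
E
python3 cmp.py scene14
```

```text
clock: 55.65
eef_pos: [419.1, -278.0, 217.4]
eef_rot: [3.139, -0.004, -0.031]
wrist_force: [0.1, -0.1, 0.2]
finger_gap: 50.0
finger_force: 0.0
brown
scene window 184.0 contrast 43 emblem 183.5
green
scene window 184.0 contrast 38 emblem 183.4
blue
scene window 226.0 contrast 32 emblem 228.6
0.96 [326. 198.  37.  30.]
0.95 [285. 185.  34.  25.]
0.63 [245. 170.  32.  24.]
tape [array([201., 238.,  40.,  41.])]
gift_box_brown [array([401., 245.,  28.,  64.])]
gift_box_blue [array([431., 254.,  36.,  61.])]
nougat_bar [array([265., 301.,  73.,  71.])]
corner 0.971 [0. 0.]
left 0.886 [ 0.25 -0.25]
ref 0.996 [0. 0.]
mid 0.973 [-0.25  0.  ]
```

Run:
```python
from h import *
im=camera("scene").astype(int);c=np.array([607.5,250.2])
T=np.arange(120,290,1.);Z=np.arange(58,77,1.);t,z=np.meshgrid(np.radians(T),Z)
p=proj("scene",np.c_[(c[0]+46*np.cos(t)).ravel(),(c[1]+46*np.sin(t)).ravel(),z.ravel()]).astype(np.float32).reshape(*t.shape,2)
u=cv2.remap(im.astype(np.float32),p[...,0],p[...,1],cv2.INTER_LINEAR);w=np.clip((u[...,2]-u[...,0])-15,0,None).sum(0)
print((w*T).sum()/w.sum(), np.c_[T,w][::4][w[::4]>0].astype(int).tolist())
```

```text
180.18947609370505 [[120, 32], [124, 23], [128, 22], [132, 24], [136, 23], [140, 9], [164, 48], [168, 261], [172, 592], [176, 808], [180, 861], [184, 865], [188, 849], [192, 556], [196, 143]]
```

Blue's emblem is centred at about 182°, within 3° of straight out. Handing in.

```bash
python3 -c "
from cell import *
print(sign_off())"
```

```text
the job is handed in; nothing more can be done
None
```

I handed the job in at about 56 s of the 210 s limit: all three jars are corked, their labels measure within about 3° of straight out over the brass edge, and the cover was let down gently and is fully shut; no spare stopper was left, and I touched no other goods.

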